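Flip the tag of the vial that is out

ROBOT

A 6-joint arm with a two-finger parallel gripper is mounted at the origin on the work surface. World frame = base frame: x ahead of the robot, y to its left, z up, the work surface at z = 0. Lengths are in m, angles in rad, forces in N, time in s.
With the tool pointing down it reaches from about 0.35 to 0.975 m from the base axis. Payload 4.9 kg.
Tool frame: the origin (TCP) lies midway between the tips of the shut fingers; the grasp point (between the pads) lies 19 mm behind it (manip.hold_point_z is the distance from the TCP to the grasp point, in m); z points along the fingers, y is the line along which they close (so a half turn about z gives the same grasp; the last joint's range is limited). The gripper opens to 85 mm and grips with 20 to 120 N. Pads are 22 mm wide; open, the fingers measure 114 mm over their backs; the gripper's body (76 mm by 85 mm) begins 54 mm behind the grasp point. The pads swing forward as they close: fully open they stand 13 mm farther back than shut.
Start: joints at [1.04, 0.053, 1.613, -0, 1.476, -0.119], TCP at [0.25, 0.573, 0.231] pointing down, gripper open.
Joint ranges: [-3.01, 3.01], [-1.01, 2.22], [0.06, 2.58], [-1.02, 4.17], [0.09, 2.62], [-3.14, 3.14]. Speed limits (rad/s): [2.57, 2.57, 3.14, 3.14, 3.14, 3.14].

INTERFACE

Orientations are given as a unit quaternion [w, x, y, z].
In Python, from plant import manip gives the robot as it stands. The module is installed in compiled form; this text tells all that it offers.
- The arm moves only by the shell command python3 -m jog 'ROWS' [OPENING]. ROWS is JSON, one flat list of numbers, 6 for each row, row after row: the shift along the tool's x, y, z in units of 0.1 m (1.0 is 0.1 m), then the turn, a rotation vector about the tool's x, y, z in units of 180 degrees (1.0 is 180 degrees). A call has 1 to 8 rows; each row is the pose to reach, as a shift and turn from the pose commanded when the call began, along the tool's axes at that moment, turning the shorter way round; what a row does not reach only later rows make up. A row lasts 1/8 s, in which the tool goes at most 62.5 mm and 10.7 degrees, less where a joint would pass 70% of its speed; a pose out of reach is approached as far as the arm can. A call with a number of a shift or a turn outside -1 to 1 is refused whole. A call with a gripper value outside its range is refused whole. OPENING is the finger opening in mm, from 0 to 85.4, set as the call begins (- or left out, the last holds). The fingers move at their own pace and stop on an object; the grip force is fixed at half the most. Time passes only in rows, so rows that repeat a pose let the fingers close. It gives the time, the measured TCP pose, the force, the opening and the grip force at its end, in the units of the state.
- manip.state(): the state, without advancing time (a new reading comes with each control period).
- manip.grab_frame(name): name is "side" or "top" or "wrist"; returns a dict with "img" (420x560x3 uint8, blue, green, red), "z_map" (420x560 float32, m along the optical axis (not along the pixel's ray), 0 where there is no reading), "fx", "fy", "cx", "cy" (pixels), "xyz" and "attitude" of the camera in the world; the wrist camera has in their place "T_tool_cam" (4x4, takes a point from camera to tool coordinates, whose origin is the TCP and whose axes are the flange's). Camera axes: x right, y up, looking along -z (the intrinsics and any distortion apply to the point x, -y, -z); pixel columns grow to the right and rows downward; lengths in m; the calibration is good to about 2 mm. The wrist camera is an equidistant fisheye: a pixel r from the principal point sees the ray r / f radians off the axis. A picture is of the moment at which its call begins: read the wrist's pose just before it.
- manip.job_done(): hands the job in; it is judged then, once.
The state is a dict: "time": time; "joint_pos": joint angles; "joint_vel": joint speeds; "joint_efforts": joint torques, N m; "tool_pos": TCP position; "tool_rot": TCP orientation; "contact_force": force on the tool from outside, world axes, zero at the start; "ft_torque": the same for the moment, N m; "gripper_width": opening from 0.0 (shut) to 1.0 (fully open); "grasp_force": force on a finger pad.
Only numpy, scipy, OpenCV 4.12 (cv2) and the standard library are available. Lean on these libraries where they do the work, as an engineer would, in place of code of your own. Each camera call takes 0.05 s, during which the arm holds its last target. There are 200 camera calls.

TASK

Two vials are out of the sample rack for measuring, but only one of their hinged tags has been turned over its well: flip the other one too. Get a fingertip under the free end of the tag that belongs to the empty, uncovered well and push it gently up and over its hinge, all the way until it lies fully home over the well with its ring face up; the hinge is stiff, so it stays wherever you leave it. Do not fling or force it, pick nothing up, and leave the other tags, the vials and everything else where they are.

Things in the scene. Friction and masses are not known exactly. Their poses are not given: they have to be found in the camera images.
- rack: Vial rack: dark steel base plate 306 mm wide (y), 146 mm deep (x), 8 mm thick, fixed to the bench, its wells to the left and its tags to the right as the robot sees it, more or less turned. Four equal aluminium places stand on it side by side, 70 mm apart, in any order. Origin: on the bench, under the line of the four hinge pins, midway along it; x points across the plate from the tags to the wells, y along the row, z up.
- place_d: The rack place with the EMPTY, UNCOVERED WELL: its vial is out but its tag is not flipped. This is the tag to flip. Aluminium foot plate 124 by 66 mm, top 14 mm above the bench, from 24 mm before the hinge pin (-x) to 100 mm beyond it. Origin: under the middle of the hinge pin, 8 mm above the bench; axes as the rack's.
- tag_d (a joint): Angle of the tag to flip, rad. 0: level, pointing away from the well (-x of the rack), card face up. 1.57: straight up. 3.14: level, pointing to +x over the well, ring face up, against its stop. Stiff friction hinge (0.04 N m, no spring): the 50 g tag stays where it is left and takes 0.2 to 1 N at its end to move. Starts between 0 and 0.25.
- tag_d_end (a point): Outermost point of the tag to flip, mid thickness, 80 mm from the hinge pin; it turns with the tag. The tag is a flat aluminium paddle 50 mm wide, 5 mm thick, with a round end; one face has a blank white card, the other a dark ring 34 mm across. Lying at 0 its end overhangs the foot plate by 56 mm, with 65 mm of free height under it down to the bench.
- place_d_hinge (a point): Middle of place_d's level hinge pin, 68 mm above the bench; axes as the rack's (y along the pin). Two upright cheeks 4 mm thick at y = +-29.5 mm carry it: 16 mm deep, 36 mm deep just below the pin, top 8 mm above the pin.
- place_d_well (a point): Centre of the mouth of place_d's empty well, 48 mm beyond the hinge pin (+x), 42 mm above the bench: a black block 44 mm square with a 30 mm round hole. The flipped tag lies 23 mm above it.
- place_a: Another place of the rack: it holds a capped vial; its tag is not flipped. Built like place_d, same origin and axes. Leave it.
- tag_a (a joint): Angle of place_a's tag, as for tag_d. Starts between 0 and 0.25. Leave it.
- tag_a_end (a point): Outermost point of place_a's tag, as point tag_d_end.
- place_b: Another place of the rack: it holds a capped vial; its tag is not flipped. Built like place_d, same origin and axes. Leave it.
- tag_b (a joint): Angle of place_b's tag, as for tag_d. Starts between 0 and 0.25. Leave it.
- tag_b_end (a point): Outermost point of place_b's tag, as point tag_d_end.
- place_c: Another place of the rack: its vial is out and its tag is already flipped, over the empty well. Built like place_d, same origin and axes. Leave it.
- tag_c (a joint): Angle of place_c's tag, as for tag_d. Starts at about 3.1. Leave it.
- tag_c_end (a point): Outermost point of place_c's tag, as point tag_d_end.
- vial_a: Glass vial, 27.5 mm across, 61 mm tall with its white cap, standing loose in the well of place_a; its cap top is 75 mm above the bench. Origin: centre of its underside. Leave it.
- vial_b: Glass vial, 27.5 mm across, 61 mm tall with its white cap, standing loose in the well of place_b; its cap top is 75 mm above the bench. Origin: centre of its underside. Leave it.
- vial_spare: A like vial, 27.5 mm across, 61 mm tall, standing on the bench beyond the wells. Origin: centre of its underside. Leave it.
- tweezers: Steel tweezers 110 mm long, 6 mm high, lying on the bench on the tags' side of the rack. Leave them.
- mortar: Small stone mortar bowl, 76 mm across, 34 mm high, left of the rack. Leave it.
- pellet_die: Steel pellet die, 58 mm across at the foot, 78 mm tall, left of the rack. Leave it.
- salt_jar: Capped jar, 56 mm across, 75 mm tall, right of the rack. Leave it.
- mouse: Black computer mouse, 62 by 105 by 28 mm, right of the rack. Leave it.

How it is judged:
At the end, for the whole second after the job is handed in: The tag of the empty, uncovered well lies over its well within 0.1 rad of its stop, at rest. The other tags' ends are within 20 mm of their start, the vials in the rack within 12 mm and 0.25 rad, all other loose things within 25 mm (value of joint tag_d above 3.04 rad and velocity of joint tag_d between -0.1 and 0.1 rad/s and not (distance of tag_a_end from where it was at the start of the episode above 0.02 m) and not (distance of tag_b_end from where it was at the start of the episode above 0.02 m) and not (distance of tag_c_end from where it was at the start of the episode above 0.02 m) and not (distance of vial_a from where it was at the start of the episode above 0.012 m) and not (angle between vial_a's own z axis and vertical above 0.25 rad) and not (distance of vial_b from where it was at the start of the episode above 0.012 m) and not (angle between vial_b's own z axis and vertical above 0.25 rad) and not (distance of vial_spare from where it was at the start of the episode above 0.025 m) and not (distance of tweezers from where it was at the start of the episode above 0.025 m) and not (distance of mortar from where it was at the start of the episode above 0.025 m) and not (distance of pellet_die from where it was at the start of the episode above 0.025 m) and not (distance of salt_jar from where it was at the start of the episode above 0.025 m) and not (distance of mouse from where it was at the start of the episode above 0.025 m)); the robot touches nothing.
It fails at once if another tag's end was moved by more than 20 mm (distance of any of tag_a_end, tag_b_end, tag_c_end from where it was at the start of the episode above 0.02 m).
It fails at once if a vial in the rack was lifted, shifted (12 mm) or tipped (0.25 rad) (distance of any of vial_a, vial_b from where it was at the start of the episode above 0.012 m or angle between any of vial_a, vial_b's own z axis and vertical above 0.25 rad).
It fails at once if a bystander was lifted or moved by more than 25 mm (distance of any of vial_spare, tweezers, mortar, pellet_die, salt_jar, mouse from where it was at the start of the episode above 0.025 m).
It fails at once if the tag was flung (over 8 rad/s) (velocity of joint tag_d above 8 rad/s or velocity of joint tag_d below -8 rad/s).
It fails at once if the tag or its place was forced (over 30 N) (contact force between anything else and place_d above 30 N).
It also fails if it takes over 42 s, if anything falls off the work surface, if the arm or the gripper's body presses on something with over 40 N, if the wrist force passes 120 N, or if a joint passes its speed limit or range.

## Working session

There is one attempt and no reset: what is moved stays moved. The work goes in short steps, Python scripts to look and compute and a shell command to move; the robot and the scene stay as the last step left them, time stands still between calls to the robot, and variables do not carry over. Pictures are saved under pics/ and viewed, at most 10 in all, crops included, and the job is handed in when it is done.

```bash
mkdir -p pics
cat > h.py <<'E'
import numpy as np,cv2
from plant import manip
from scipy.spatial.transform import Rotation as R
def rot(q): return R.from_quat([q[1],q[2],q[3],q[0]])
def cloud(f):
    z=f["z_map"];v,u=np.mgrid[:z.shape[0],:z.shape[1]]
    p=np.stack([(u-f["cx"])/f["fx"]*z,-(v-f["cy"])/f["fy"]*z,-z],-1)
    return rot(f["attitude"]).apply(p.reshape(-1,3)).reshape(p.shape)+f["xyz"]
E
python3 - <<'E'
from h import *
print(manip.state())
for n in("top","side"):
    f=manip.grab_frame(n);cv2.imwrite(f"pics/{n}0.png",f["img"]);np.save(f"{n}0.npy",cloud(f))
    print(n,f["xyz"],f["attitude"],f["fx"],f.keys())
E
```

```text
{'time': 0.0, 'joint_pos': array([ 1.03997524e+00,  5.33660946e-02,  1.61431084e+00,  1.32119888e-05,
        1.47599803e+00, -1.19004466e-01]), 'joint_vel': array([ 2.28660902e-04,  3.13261138e-04, -5.55368032e-04,  8.72902007e-04,
        1.31024547e-03,  1.28428140e-05]), 'joint_efforts': array([-9.32474832e-04, -3.93717992e+01, -3.70159185e+01, -1.92567295e-04,
        7.33432593e-03,  1.28542510e-05]), 'tool_pos': array([0.24984959, 0.57220087, 0.23004724]), 'tool_rot': array([-3.38595903e-04,  2.04456874e-01,  9.78875019e-01, -9.84582332e-04]), 'contact_force': array([-0.1448736 , -0.31250535, -0.42736378]), 'ft_torque': array([-0.00549357, -0.04763305, -0.00596756]), 'grasp_force': 0.0, 'gripper_width': 0.9997128717450351}
top [4.70319116e-01 1.11412493e-04 1.24701538e+00] [ 0.70812545  0.02708005 -0.03908708 -0.70448365] 425.69536762148806 dict_keys(['img', 'z_map', 'fx', 'fy', 'cx', 'cy', 'xyz', 'attitude'])
side [0.42532381 0.94749798 0.78914519] [-0.06346758 -0.04206708  0.44748825  0.89104236] 495.87016359077654 dict_keys(['img', 'z_map', 'fx', 'fy', 'cx', 'cy', 'xyz', 'attitude'])
```

View pics/top0.png

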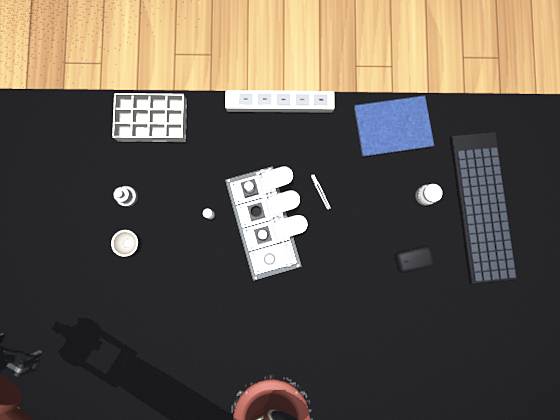

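View pics/side0.png

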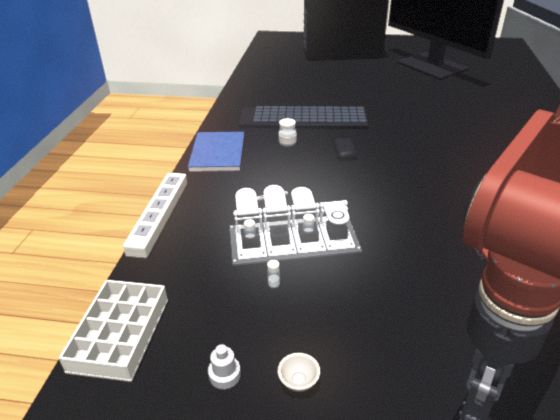

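Run:
```python
from h import *
P=np.load("top0.npy");im=cv2.imread("pics/top0.png")
print("bench z",np.median(P[300:330,330:380,2]))
c=im[150:290,215:345];cv2.imwrite("pics/topc.png",cv2.resize(c,None,fx=5,fy=4.28 if 0 else 4.2,interpolation=cv2.INTER_CUBIC))
for n,(u,v) in dict(capf=(249,186),well_d=(257,212),capn=(263,235),ring=(270,259),tagA=(284,176),tagD=(290,201),tagB=(297,225)).items(): print(n,P[v,u].round(4))
# plate pose: everything 5mm..; cards
m=(im.min(2)>225)&(P[...,2]>.055)
m[:150]=0;m[290:]=0;m[:,:262]=0;m[:,345:]=0
k,l,s,ce=cv2.connectedComponentsWithStats(m.astype(np.uint8))
for i in range(1,k):
    if s[i,4]>150:
        q=P[l==i];w,V=np.linalg.eigh(np.cov(q[:,:2].T));mu=q.mean(0)
        A=np.c_[q[:,:2]-mu[:2],np.ones(len(q))];co=np.linalg.lstsq(A,q[:,2],rcond=None)[0]
        print(s[i],ce[i].round(1),mu.round(4),"axis",V[:,1].round(3),"grad",co.round(3),np.ptp((q[:,:2]-mu[:2])@V,axis=0).round(3))
```

```text
bench z -0.0004088249924213416
capf [0.6479 0.0646 0.0709]
well_d [0.5807 0.0438 0.0108]
capn [0.5115 0.0244 0.0761]
ring [0.4461 0.0048 0.0765]
tagA [ 0.6745 -0.0325  0.084 ]
tagD [ 0.6051 -0.0493  0.0836]
tagB [ 0.5395 -0.069   0.0769]
[ 262  167   46   76 1728] [282.6 203.2] [ 0.5996 -0.029   0.0778] axis [-0.968 -0.253] grad [-0.071  0.08   0.078] [0.112 0.223]
[262 242  34  27 533] [277.6 256.7] [ 0.4525 -0.016   0.0731] axis [-0.35   0.937] grad [0.14  0.145 0.073] [0.064 0.093]
```

View pics/topc.png

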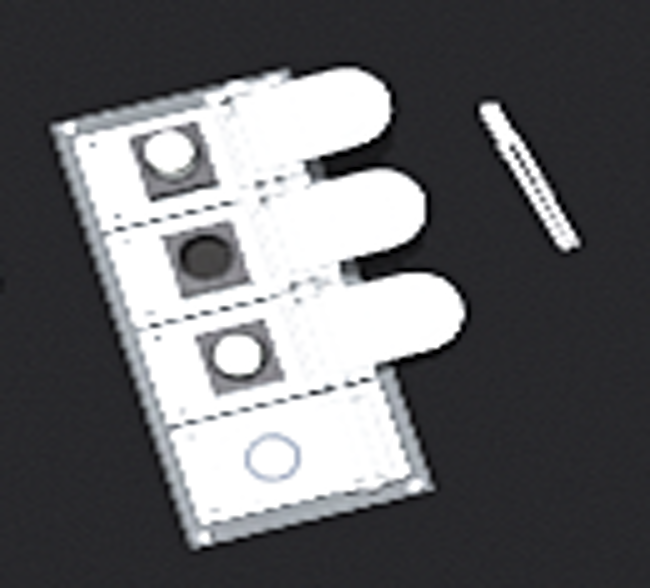

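```bash
cat >> h.py <<'E'
a=np.deg2rad(16.4);XR=np.array([-np.sin(a),np.cos(a),0]);YR=np.array([-np.cos(a),-np.sin(a),0]);H=np.array([.593,-.0015,0])
def here():
    s=manip.state();p=s["tool_pos"]-H;z=rot(s["tool_rot"]).as_matrix()[:,2]
    print("t",round(s["time"],2),"rackXYz",(p@XR*1e3).round(1),(p@YR*1e3).round(1),(p[2]*1e3).round(1),"tau",np.rad2deg(np.arctan2(z@XR,-z[2])).round(1),"F",(s["contact_force"]@np.c_[XR,YR,[0,0,1]]).round(1),"q",s["joint_pos"].round(2));return s
def go(*T):  # T: (X,z[mm],tau deg) -> rows from present pose
    s=here();R0=rot(s["tool_rot"])
    for X,z,t in T:
        p=H+XR*X/1e3+np.array([0,0,z/1e3]);t=np.deg2rad(t);d=np.array([0,0,-1.])
        M=np.c_[np.cos(t)*XR-np.sin(t)*d,-YR,np.cos(t)*d+np.sin(t)*XR]
        print((X,z,np.rad2deg(t).round()),(R0.inv().apply(p-s["tool_pos"])*10).round(3),((R0.inv()*R.from_matrix(M)).as_rotvec()/np.pi).round(3))
E
python3 -c "
from h import *
go((-250,230,0),(-250,230,45))"
```

```text
t 0.1 rackXYz 647.3 167.1 230.2 tau -0.1 F [ 0.7 -0.1  1.3] q [ 1.04  0.05  1.61  0.    1.48 -0.12]
(-250, 230, np.float64(0.0)) [-7.048 -5.799  0.011] [-0.001  0.     0.278]
(-250, 230, np.float64(45.0)) [-7.048 -5.799  0.011] [-0.109  0.234  0.263]
```

```bash
J="python3 -m jog"
$J '[-0.5,-0.4,0,0,0,0, -1,-0.83,0,0,0,0, -1,-0.83,0,0,0,0]' 0
$J '[-0.5,-0.4,0,0,0,0, -1,-0.83,0,0,0,0, -1,-0.83,0,0,0,0]'
$J '[-0.5,-0.4,0,0,0,0, -1,-0.83,0,0,0,0, -1,-0.83,0,0,0,0]'
$J '[-0.5,-0.4,0,0,0,0, -1,-0.83,0,0,0,0, -1,-0.83,0,0,0,0]'
$J '[-0.5,-0.4,0,0,0,0, -1,-0.83,0,0,0,0, -1,-0.83,0,0,0,0]'
$J '[-0.5,-0.4,0,0,0,0, -1,-0.83,0,0,0,0, -1,-0.83,0,0,0,0]'
$J '[-0.5,-0.4,0,0,0,0, -1,-0.83,0,0,0,0, -1,-0.83,0,0,0,0]'
$J '[0,0,0,0,0,0.06, 0,0,0,0,0,0.12, 0,0,0,0,0,0.18, 0,0,0,0,0,0.24, 0,0,0,0,0,0.278, 0,0,0,0,0,0.278]'
python3 -c "
from h import *
go((-250,200,0),(-250,200,45),(-155,130,45),(-65,35,45))"
```

```text
time: 0.48
tool_pos: [0.3096, 0.4538, 0.2305]
tool_rot: [-0.0, 0.206, 0.978, -0.001]
contact_force: [0.4, 1.3, -0.8]
gripper_width: 0.375
grasp_force: 0.0
time: 0.85
tool_pos: [0.3681, 0.3385, 0.2311]
tool_rot: [0.0, 0.207, 0.978, -0.0]
contact_force: [0.5, 0.3, -0.6]
gripper_width: -0.003
grasp_force: 0.0
time: 1.23
tool_pos: [0.4265, 0.2229, 0.2312]
tool_rot: [-0.0, 0.206, 0.978, 0.0]
contact_force: [-0.8, 0.3, 0.8]
gripper_width: -0.002
grasp_force: 0.0
time: 1.6
tool_pos: [0.4849, 0.1073, 0.2311]
tool_rot: [-0.0, 0.206, 0.979, 0.0]
contact_force: [0.3, 0.6, -0.7]
gripper_width: 0.002
grasp_force: 0.0
time: 1.98
tool_pos: [0.5434, -0.0082, 0.2309]
tool_rot: [-0.0, 0.205, 0.979, 0.0]
contact_force: [-0.1, 0.9, -0.1]
gripper_width: 0.004
grasp_force: 0.0
time: 2.35
tool_pos: [0.6019, -0.1239, 0.2305]
tool_rot: [-0.001, 0.205, 0.979, 0.0]
contact_force: [0.4, 1.2, 0.5]
gripper_width: -0.001
grasp_force: 0.0
time: 2.72
tool_pos: [0.6603, -0.2397, 0.2299]
tool_rot: [-0.001, 0.205, 0.979, 0.001]
contact_force: [-0.1, 1.4, -1.2]
gripper_width: 0.002
grasp_force: 0.0
time: 3.48
tool_pos: [0.6594, -0.2365, 0.2314]
tool_rot: [-0.0, 0.597, 0.802, 0.0]
contact_force: [-0.7, 0.1, 0.7]
gripper_width: -0.004
grasp_force: 0.0
t 3.48 rackXYz -244.2 2.6 231.4 tau 0.1 F [0.3 0.7 0.7] q [-0.45  0.23  1.42  0.    1.49 -0.74]
(-250, 200, np.float64(0.0)) [-0.058  0.026  0.314] [ 0.    -0.     0.001]
(-250, 200, np.float64(45.0)) [-0.058  0.026  0.314] [-0.     0.25   0.001]
(-155, 130, np.float64(45.0)) [0.891 0.03  1.015] [-0.     0.25   0.001]
(-65, 35, np.float64(45.0)) [1.79  0.033 1.966] [-0.     0.25   0.001]
```

Tilt 45° in place (free air), then take a wrist and side look.

```bash
J="python3 -m jog"
$J '[0,0,0,0,0.06,0, 0,0.03,0,0,0.12,0, 0,0.03,0,0,0.18,0, 0,0.03,0,0,0.24,0, 0,0.03,0,0,0.25,0, 0,0.03,0,0,0.25,0]'
python3 - <<'E'
from h import *
go((-155,130,45),(-65,35,45))
f=manip.grab_frame("side");w=manip.grab_frame("wrist")
cv2.imwrite("pics/s1.png",np.hstack([cv2.resize(f["img"][140:300,190:390],(400,320)),cv2.resize(w["img"],(400,320))]))
E
```

```text
time: 4.22
tool_pos: [0.6621, -0.2379, 0.2308]
tool_rot: [-0.306, 0.553, 0.74, 0.229]
contact_force: [-0.2, 0.1, 0.1]
gripper_width: -0.005
grasp_force: 0.0
t 4.22 rackXYz -246.3 0.4 230.8 tau 45.0 F [0.1 0.1 0.1] q [-0.63  0.59  1.09  0.51  2.07 -0.81]
(-155, 130, np.float64(45.0)) [-0.066  0.005  1.359] [-0.  0.  0.]
(-65, 35, np.float64(45.0)) [-0.101  0.006  2.667] [-0.  0.  0.]
```

View pics/s1.png

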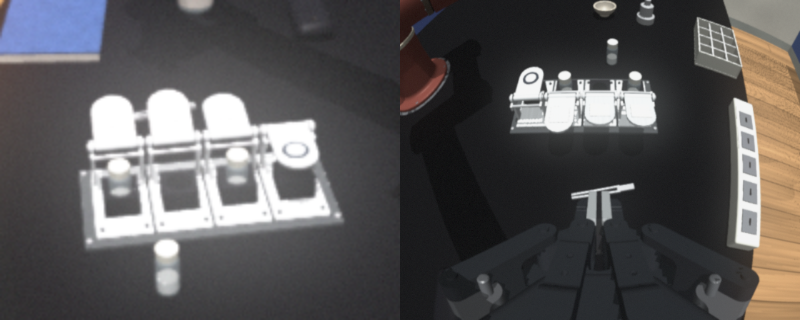

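```bash
J="python3 -m jog"
$J '[-0.1,0,0.5,0,0,0, -0.1,0,1,0,0,0, -0.1,0,1,0,0,0]'
$J '[0,0,0.5,0,0,0, 0,0,0.9,0,0,0, 0,0,0.9,0,0,0]'|grep force
$J '[0,0,0.3,0,0,0, 0,0,0.6,0,0,0, 0,0,0.77,0,0,0, 0,0,0.77,0,0,0]'|grep force
python3 - <<'E'
from h import *
here()
f=manip.grab_frame("side");w=manip.grab_frame("wrist")
cv2.imwrite("pics/s2.png",np.hstack([cv2.resize(f["img"][140:300,190:390],(400,320)),cv2.resize(w["img"],(400,320))]))
E
```

```text
time: 4.7
tool_pos: [0.6418, -0.1736, 0.1511]
tool_rot: [-0.309, 0.552, 0.74, 0.228]
contact_force: [0.3, -0.1, -0.2]
gripper_width: -0.0
grasp_force: 0.0
contact_force: [0.6, -0.4, -0.0]
grasp_force: 0.0
contact_force: [-0.7, 0.3, -0.2]
grasp_force: 0.0
t 5.58 rackXYz -65.9 0.4 36.2 tau 45.0 F [ 0.4  0.6 -0.2] q [-0.47  0.53  1.53  0.54  1.66 -0.87]
```

View pics/s2.png

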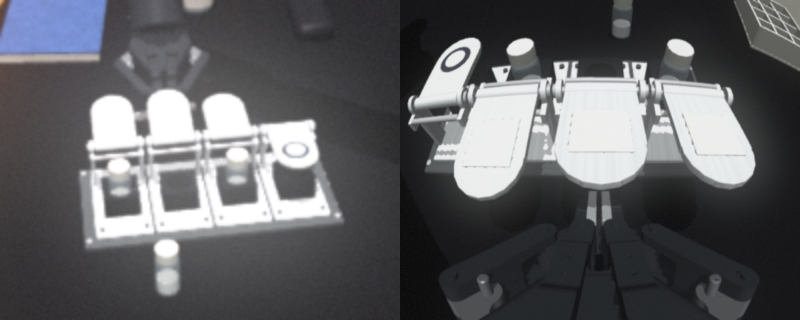

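```bash
J="python3 -m jog"
python3 -c "
from h import *
go((-63,64,45),(-55,80,45),(-45,94,45),(-38,103,32),(-30,110,20),(-20,116,10),(-13,122,0))"
```

```text
t 5.67 rackXYz -67.0 -0.2 37.0 tau 44.9 F [-0.5 -0.9 -0.4] q [-0.47  0.53  1.53  0.54  1.66 -0.87]
(-63, 64, np.float64(45.0)) [ 0.219 -0.001 -0.163] [0.001 0.001 0.   ]
(-55, 80, np.float64(45.0)) [ 0.389 -0.001 -0.22 ] [0.001 0.001 0.   ]
(-45, 94, np.float64(45.0)) [ 0.558 -0.001 -0.248] [0.001 0.001 0.   ]
(-38, 103, np.float64(32.0)) [ 0.672 -0.    -0.263] [ 0.001 -0.072  0.   ]
(-30, 110, np.float64(20.0)) [ 0.778 -0.    -0.256] [ 0.001 -0.138  0.   ]
(-20, 116, np.float64(10.0)) [ 0.891 -0.    -0.228] [ 0.001 -0.194  0.   ]
(-13, 122, np.float64(0.0)) [ 0.983 -0.    -0.221] [ 0.001 -0.249 -0.   ]
```

```bash
J="python3 -m jog"
$J '[0.11,0,-0.08,0,0,0, 0.22,0,-0.16,0,0,0, 0.3,0,-0.19,0,0,0, 0.39,0,-0.22,0,0,0, 0.47,0,-0.235,0,0,0, 0.56,0,-0.25,0,0,0, 0.56,0,-0.25,0,0,0]'
python3 - <<'E'
from h import *
go((-38,103,32),(-30,110,20),(-20,116,10),(-13,122,0))
f=manip.grab_frame("side");w=manip.grab_frame("wrist")
cv2.imwrite("pics/s3.png",np.hstack([cv2.resize(f["img"][140:300,190:390],(400,320)),cv2.resize(w["img"],(400,320))]))
E
```

```text
time: 6.55
tool_pos: [0.6045, -0.0431, 0.0933]
tool_rot: [-0.306, 0.553, 0.74, 0.229]
contact_force: [-0.5, 0.5, -0.1]
gripper_width: -0.001
grasp_force: 0.0
t 6.55 rackXYz -43.1 0.7 93.3 tau 45.0 F [ 0.6  0.4 -0.1] q [-0.44  0.43  1.56  0.56  1.72 -0.81]
(-38, 103, np.float64(32.0)) [ 0.105  0.007 -0.032] [ 0.    -0.072  0.   ]
(-30, 110, np.float64(20.0)) [ 0.211  0.007 -0.025] [ 0.    -0.139  0.   ]
(-20, 116, np.float64(10.0)) [0.324 0.007 0.003] [ 0.    -0.194  0.   ]
(-13, 122, np.float64(0.0)) [0.416 0.007 0.01 ] [ 0.   -0.25  0.  ]
```

View pics/s3.png

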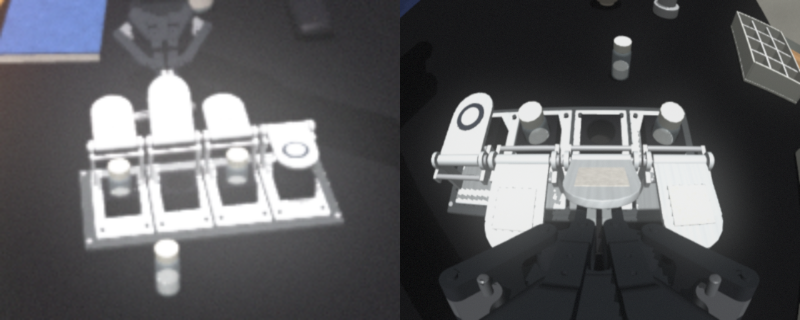

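```bash
J="python3 -m jog"
$J '[0.05,0,-0.016,0,-0.036,0, 0.105,0,-0.03,0,-0.072,0, 0.16,0,-0.03,0,-0.105,0, 0.21,0,-0.025,0,-0.139,0, 0.27,0,-0.01,0,-0.167,0, 0.32,0,0,0,-0.194,0, 0.42,0,0.01,0,-0.25,0, 0.42,0,0.01,0,-0.25,0]'
python3 - <<'E'
from h import *
go((-13,128,0),(-3,127,0),(7,125,0),(17,121,0),(26,115,0),(34,108,0),(40,100,0),(45,88,0),(49,78,0),(50,71,0))
f=manip.grab_frame("side");w=manip.grab_frame("wrist")
cv2.imwrite("pics/s4.png",np.hstack([cv2.resize(f["img"][140:300,190:390],(400,320)),cv2.resize(w["img"],(400,320))]))
E
```

```text
time: 7.65
tool_pos: [0.5955, -0.0122, 0.1221]
tool_rot: [-0.0, 0.598, 0.802, 0.0]
contact_force: [-0.7, 0.2, 0.1]
gripper_width: -0.001
grasp_force: 0.0
t 7.65 rackXYz -10.9 0.6 122.1 tau 0.0 F [0.4 0.7 0.1] q [-0.15  0.07  1.78  0.    1.29 -0.44]
(-13, 128, np.float64(0.0)) [-0.021  0.006 -0.059] [ 0.    -0.     0.001]
(-3, 127, np.float64(0.0)) [ 0.079  0.006 -0.049] [ 0.    -0.     0.001]
(7, 125, np.float64(0.0)) [ 0.179  0.006 -0.028] [ 0.    -0.     0.001]
(17, 121, np.float64(0.0)) [0.279 0.007 0.012] [ 0.    -0.     0.001]
(26, 115, np.float64(0.0)) [0.369 0.007 0.072] [ 0.    -0.     0.001]
(34, 108, np.float64(0.0)) [0.449 0.007 0.142] [ 0.    -0.     0.001]
(40, 100, np.float64(0.0)) [0.509 0.007 0.222] [ 0.    -0.     0.001]
(45, 88, np.float64(0.0)) [0.559 0.007 0.342] [ 0.    -0.     0.001]
(49, 78, np.float64(0.0)) [0.599 0.007 0.442] [ 0.    -0.     0.001]
(50, 71, np.float64(0.0)) [0.609 0.007 0.512] [ 0.    -0.     0.001]
```

View pics/s4.png

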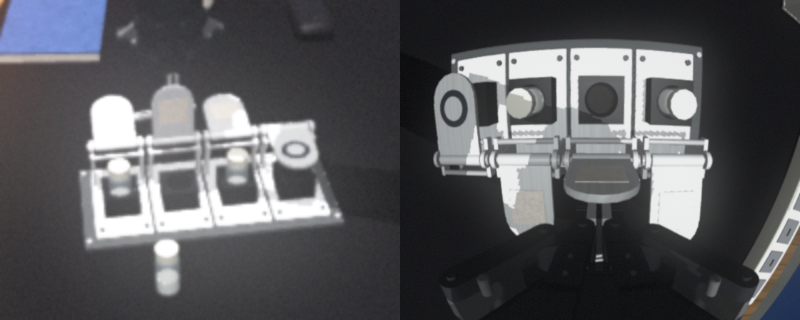

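```bash
J="python3 -m jog"
$J '[0.08,0,-0.05,0,0,0, 0.18,0,-0.03,0,0,0, 0.28,0,0.01,0,0,0, 0.37,0,0.07,0,0,0, 0.45,0,0.14,0,0,0, 0.51,0,0.22,0,0,0, 0.56,0,0.31,0,0,0, 0.56,0,0.31,0,0,0]'
python3 - <<'E'
from h import *
go((49,80,0),(52,76,0),(52,73,0))
f=manip.grab_frame("side");w=manip.grab_frame("wrist")
cv2.imwrite("pics/s5.png",np.hstack([cv2.resize(f["img"][140:300,190:390],(400,320)),cv2.resize(w["img"],(400,320))]))
E
```

```text
time: 8.75
tool_pos: [0.5792, 0.0396, 0.0892]
tool_rot: [-0.001, 0.599, 0.801, -0.001]
contact_force: [0.0, -0.0, -0.2]
gripper_width: -0.0
grasp_force: 0.0
t 8.75 rackXYz 43.4 1.7 89.2 tau 0.0 F [-0.  -0.  -0.2] q [-0.06  0.08  1.83 -0.    1.23 -0.35]
(49, 80, np.float64(0.0)) [0.056 0.017 0.092] [-0.001 -0.    -0.   ]
(52, 76, np.float64(0.0)) [0.086 0.017 0.132] [-0.001 -0.    -0.   ]
(52, 73, np.float64(0.0)) [0.086 0.017 0.162] [-0.001 -0.    -0.   ]
```

View pics/s5.png

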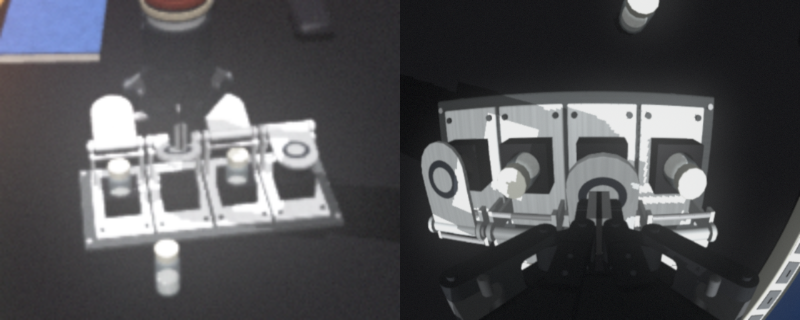

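```bash
J="python3 -m jog"
$J '[0.06,0,0.05,0,0,0, 0.12,0,0.09,0,0,0, 0.16,0,0.12,0,0,0, 0.16,0,0.14,0,0,0, 0.16,0,0.14,0,0,0]'|grep -E "pos|contact"
$J '[0,0,0.015,0,0,0, 0,0,0.015,0,0,0]'|grep -E "pos|contact"
$J '[0,0,0.01,0,0,0, 0,0,0.01,0,0,0]'|grep -E "pos|contact"
```

```text
tool_pos: [0.5756, 0.0547, 0.0765]
contact_force: [0.5, 0.7, 0.2]
tool_pos: [0.5758, 0.0545, 0.0752]
contact_force: [0.2, 0.6, 0.2]
tool_pos: [0.5757, 0.0546, 0.0741]
contact_force: [0.8, 0.9, 0.1]
```

```bash
J="python3 -m jog"
for i in 1 2 3 4 5 6; do $J '[0,0,0.007,0,0,0, 0,0,0.007,0,0,0]'>o; F=$(grep contact o|grep -oE '[-0-9.]+\]'|tr -d ']'); grep -E "pos|contact" o; python3 -c "exit(0 if $F<4 else 1)" || break; done
```

```text
tool_pos: [0.5757, 0.0546, 0.0734]
contact_force: [-0.1, 0.6, 0.8]
tool_pos: [0.5757, 0.0546, 0.0727]
contact_force: [0.6, -0.9, 0.4]
tool_pos: [0.5757, 0.0546, 0.072]
contact_force: [-0.1, -0.3, 0.3]
tool_pos: [0.5757, 0.0546, 0.0713]
contact_force: [-0.1, -0.1, -0.1]
tool_pos: [0.5757, 0.0546, 0.0706]
contact_force: [0.0, -1.1, -0.2]
tool_pos: [0.5758, 0.0546, 0.0705]
contact_force: [-1.5, -0.1, 3.8]
```

```bash
J="python3 -m jog"
$J '[0,0,-0.1,0,0,0, 0,0,-0.5,0,0,0, 0,0,-1,0,0,0, 0,0,-1,0,0,0]'|grep -E "pos|contact"
$J '[0,0,-0.5,0,0,0, -0.5,0,-0.9,0,0,0, -1,0,-0.9,0,0,0, -1,0,-0.9,0,0,0]'|grep -E "pos|contact"
python3 - <<'E'
from h import *
f=manip.grab_frame("side");P=cloud(f)
cv2.imwrite("pics/s6.png",cv2.resize(f["img"][140:300,190:390],(700,560)))
D=(P-H);X=D@XR;Y=D@YR
for y0 in(0,.14):
    m=(abs(Y-y0)<.02)&(X>.015)&(X<.075)&(P[...,2]>.055)&(P[...,2]<.1)
    print(y0,m.sum(),np.polyfit(X[m],P[...,2][m],1).round(4))
E
```

```text
tool_pos: [0.5792, 0.0545, 0.1764]
contact_force: [0.9, -0.0, -0.4]
tool_pos: [0.6043, -0.044, 0.2597]
contact_force: [0.0, 0.9, 0.4]
0 273 [0.0035 0.0706]
0.14 250 [0.0311 0.0707]
```

View pics/s6.png

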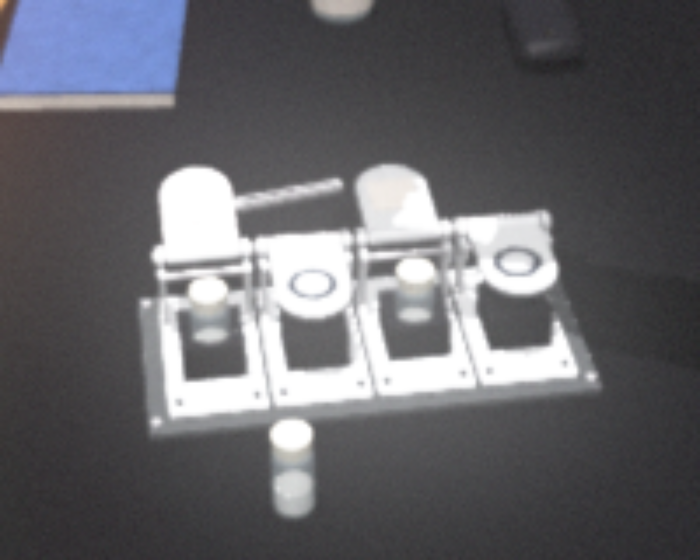

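The picture shows tag d, with its ring at (312,284), lying level over its well (slope 0.0035 rad). The other tags and the vials look undisturbed.

```bash
python3 -c "
from h import *
print(manip.job_done())"
```

```text
the job is handed in; nothing more can be done
None
```

The tag of the empty, uncovered well is flipped fully onto its stop, ring face up and level to within about 0.004 rad. Contact stayed under about 4 N at every check, the other tags and vials look unmoved in the last picture, and the job is handed in; no verdict came back.

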